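Feel along the stage rail for the release notch and hold the release down

TASK

Hold the measuring stage's clamp release down so that a colleague can take the shaft out: it is a small plate sunk in a notch somewhere along the stage's front rail. Put a fingertip on top of the rail right beside one of the two end housings, run it along the rail top until it finds the notch, then press the plate inside fully down and keep it down: your program finishes while still holding it. Do not lean hard on the rail, pick nothing up, and leave the gauges and the other things on the stage and bench where they are.

Things in the scene. Friction and masses are not known exactly. Their poses are not given: they have to be found in the camera images.
- rail: Straight rigid grey rail along the stage's near side. Origin on its top face (75 mm above the bench), half-way between the end housings, on its centre line; y runs along the rail, x away from the robot across the stage, z up. 24 mm wide (x), 300 mm long between the housings (y = -150 to +150 mm). Its top is flat and level except for one notch. Free in front; behind it the stage table is lower.
- rail_end (a point): On the rail top's centre line where it meets the end housing at the rail's +y end (y = +150 mm; the other housing starts at -150 mm). Each housing is a grey block about 40 mm wide and 105 mm long, its top 8 mm above the rail top. The rail shifts between them from job to job: the notch centre lies anywhere from y = -50 to +50 mm.
- plate (a joint): Press depth (m) of the release plate, 0 free to 0.007 on its stop. It lies in the notch: 44 mm long (y), cut right across the rail, open above, in front and behind, the rail's colour, visible from above. Plate 38 x 22 mm, top 10 mm below the rail top when free, 17 mm when down. A spring returns it: 2.5 N at first, 6 N fully down.
- stage: Fixed measuring stage, about 510 mm wide (y) and 220 mm deep, axes as the rail's. Origin on the bench, 85 mm beyond (+x) and 75 mm below the rail's origin. Its table (from 33 mm behind the rail line, 23 mm below the rail top) bears a clamp, a shaft on a block and loose gauges, all at least 50 mm behind the rail line and at most 35 mm above the rail top.
- gauge_block: Bystander, loose on the stage table: steel block 9 x 30 x 35 mm, standing on its end. Origin at the centre of its underside.
- ring_gauge: Bystander, loose on the stage table: dark steel ring, 44 mm across, 18 mm high. Origin at the centre of its underside.
- pin_gauge: Bystander, loose on the stage table: steel pin, 16 mm across, 50 mm high. Origin at the centre of its underside.
- loupe: Bystander on the bench, left: black eyepiece loupe, 38 mm across, 36 mm high. Origin at the centre of its underside.
- wipe_bottle: Bystander on the bench, left: closed white bottle, 56 mm across, 130 mm high. Origin at the centre of its underside.
- driver: Bystander on the bench, right: screwdriver lying flat.
- mug: Bystander on the bench, right: white mug, 76 mm across, 90 mm high. Origin at the centre of its underside.
- caliper: Bystander on the bench, left: steel caliper lying flat, 200 mm long.

How it is judged:
By the outcome, as a careful person would: the job done as asked, in the order asked, and still so for the second after the job is handed in, while the arm keeps its last pose, push and grip.
It also fails if it takes over 61 s, if anything falls off the work surface, if the arm or the gripper's body presses on something with over 40 N, if the wrist force passes 120 N, or if a joint passes its speed limit or range.

ROBOT

A 6-joint arm with a two-finger parallel gripper is mounted at the origin on the work surface. World frame = base frame: x ahead of the robot, y to its left, z up, the work surface at z = 0. Lengths are in mm, angles in rad, forces in N, time in s.
With the tool pointing down it reaches from about 250 to 775 mm from the base axis. Payload 4 kg.
Tool frame: the origin (TCP) lies at the very end of the fingers, on their centre line; the grasp point (between the pads) lies behind it (grip_point_offset is the z of the grasp point in the tool frame, in mm); z points along the fingers, y is the line along which they close (so a half turn about z gives the same grasp; the last joint's range is limited). The gripper opens to 85 mm and grips with 20 to 120 N. Pads are 22 mm wide; open, the fingers measure 114 mm over their backs; the gripper's body (76 mm by 85 mm) begins 54 mm behind the grasp point. The pads swing forward as they close: fully open they stand 13 mm farther back than shut.
Start: joints at [-1.373, 0.087, 1.371, -0, 1.684, -0.103], TCP at [162.953, -525.323, 231.341] pointing down, gripper open.
Joint ranges: [-3.1, 3.1], [-0.76, 2.03], [0.27, 2.55], [-1.08, 4.22], [0.17, 2.65], [-2.57, 2.57]. Speed limits (rad/s): [2.79, 2.79, 3.14, 3.14, 3.14, 3.14].

INTERFACE

Orientations are given as a unit quaternion [w, x, y, z].
In Python, from rig import move_pose, servo_line, movej, grip, hold, ik, get_image, camera_model, Unreachable, hand_in, read_t, read_qpos, read_qd, read_tau, read_tool_pos, read_ee_rot, read_ft_force, read_moment, read_width, read_gripper_force, grip_point_offset gives the robot as it stands. Calls block until the motion is done:
- move_pose(position, orientation): joint-space move of the TCP to a pose.
- servo_line(position, attitude=None, v=150): straight line of the TCP; attitude=None keeps the orientation; v is the mean speed in mm/s.
- movej(angles): joint-space move.
- grip(opening, effort=None): opening from 0.0 (shut) to 1.0 (fully open); effort is the grip in N (None keeps the last); returns when the fingers have stopped.
- hold(seconds).
- ik(position, orientation): joint angles nearest the present ones, or None.
- get_image(name): name is "scene" or "side" or "wrist"; returns the picture (420x560x3 uint8, red, green, blue); there is no depth.
- camera_model(name): a dict with "vertical_fov" (degrees; the focal length in pixels is half the picture's height over the tangent of half this angle, whatever the lens; pixels are square), "cx", "cy" (the principal point, pixels), "k1" (the pictures are not rectified: a ray, as slopes to the right and down, at radius r is drawn at 1 + k1 r^2 times it, then the intrinsics apply), "R" (3x3) and "t" (3): a world point X has camera coordinates R X + t. Camera axes: x right, y down, z forward; pixel columns grow to the right and rows downward; lengths in mm; the calibration is good to about 2 mm. A picture is of the moment at which its call begins: read the wrist's pose just before it. camera_model takes no time and is no camera call; for the wrist camera it gives the pose at the moment of the call.
A pose or a line that the arm cannot do raises Unreachable and nothing moves.
- hand_in(): hands the job in; it is judged then, once.
Readings, each from a call of its own:
- read_t(): time.
- read_qpos(): joint angles.
- read_qd(): joint speeds.
- read_tau(): joint torques, N m.
- read_tool_pos(): TCP position.
- read_ee_rot(): TCP orientation.
- read_ft_force(): force on the tool from outside, world axes, zero at the start.
- read_moment(): the same for the moment, N m.
- read_width(): opening from 0.0 (shut) to 1.0 (fully open).
- read_gripper_force(): force on a finger pad.
Only numpy, scipy, OpenCV 4.12 (cv2) and the standard library are available. Lean on these libraries where they do the work, as an engineer would, in place of code of your own. Each camera call takes 0.05 s, during which the arm holds its last target. There are 200 camera calls.

## Working session

There is one attempt and no reset: what is moved stays moved. The work goes in short steps, each a Python script; the robot and the scene stay as the last script left them, time stands still between calls to the robot, and variables do not carry over. Pictures are saved under pics/ and viewed, at most 10 in all, crops included, and the job is handed in when it is done.

```bash
ls; mkdir -p pics
python3 - <<'E'
from rig import *
import cv2
for n in ("scene","side"):
    cv2.imwrite(f"pics/{n}.png",get_image(n)[:,:,::-1]); print(n,camera_model(n))
print(read_t(),read_ee_rot(),read_ft_force(),grip_point_offset)
E
```

```text
pics
scene {'vertical_fov': 43.01409367613938, 'cx': 279.8061391669239, 'cy': 211.82477031295753, 'k1': 0.013474368134386194, 'R': array([[-0.80606355,  0.59172845, -0.01090848],
       [ 0.37455673,  0.49578402, -0.7835212 ],
       [-0.45822353, -0.63565372, -0.6212693 ]]), 't': array([ 413.33834272, -150.540381  , 1757.30053179])}
side {'vertical_fov': 45.367558602432375, 'cx': 282.2806903222345, 'cy': 207.7092084214874, 'k1': -0.10765155022976752, 'R': array([[ 0.71134976, -0.70274126,  0.01167218],
       [-0.48332741, -0.50117025, -0.71779036],
       [ 0.51027065,  0.50495852, -0.69616145]]), 't': array([-366.28275474,  339.74509173, 1519.86103716])}
0.1 [-1.04186488e-03  9.88710265e-01  1.49836323e-01 -5.95224471e-05] [ 0.54613195  0.91195982 -1.0337236 ] -18.700000000000003
```

View pics/scene.png

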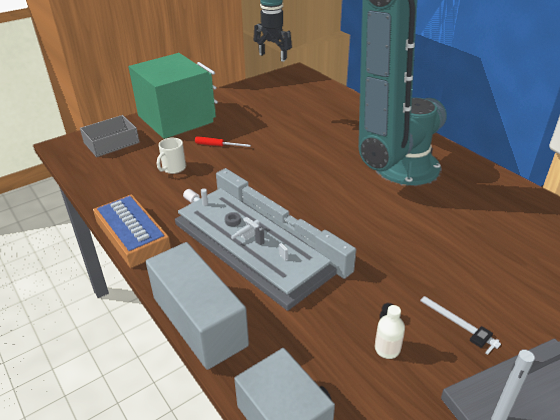

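View pics/side.png

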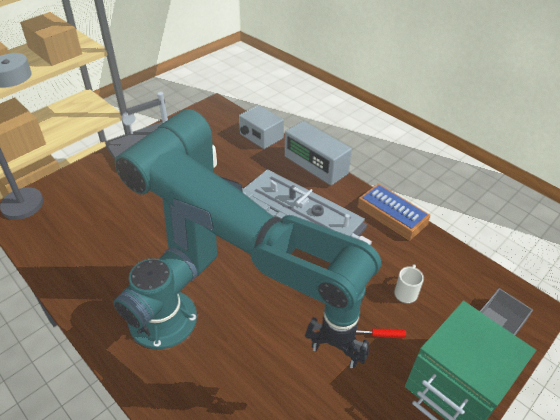

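The scene view shows the stage with its rail running from about (245,190) to (328,245), and housings at (232,183) and (342,255). In the side view the arm hides the rail. I'll cast rays for a rough pose, then enlarge a crop.

```bash
cat > h.py <<'E'
import numpy as np, cv2
from rig import *
def cast(m,px,z):
    f=210/np.tan(np.radians(m["vertical_fov"]/2))
    d=(np.array(px,float)-[m["cx"],m["cy"]])/f; u=d.copy()
    for _ in range(20): u=d/(1+m["k1"]*(u@u))
    R=np.array(m["R"]); C=-R.T@m["t"]; r=R.T@np.array([u[0],u[1],1])
    return C+r*(z-C[2])/r[2]
E
python3 - <<'E'
from h import *
m=camera_model("scene")
for p in [(218,172),(245,190),(328,245),(354,249)]: print(p,cast(m,p,79).round())
im=cv2.imread("pics/scene.png")[155:305,165:365]
cv2.imwrite("pics/crop.png",cv2.resize(im,None,fx=4,fy=4,interpolation=cv2.INTER_CUBIC))
E
```

```text
(218, 172) [ 566. -240.   79.]
(245, 190) [ 552. -114.   79.]
(328, 245) [514. 208.  79.]
(354, 249) [472. 258.  79.]
```

View pics/crop.png

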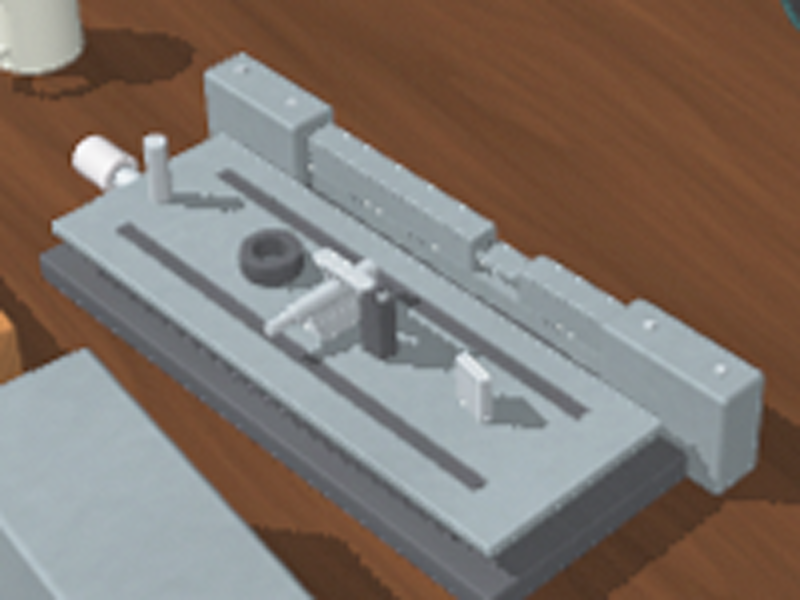

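The crop shows the notch at about crop (510,262), which is picture (292,220). The housings' top corners are at crop (240,52), (208,72), (762,375) and (720,400). Next comes a wrist view from above.

Run:
```python
from h import *
m=camera_model("scene")
P=lambda p,z:cast(m,(165+(p[0]-1.5)/4,155+(p[1]-1.5)/4),z)
A=P((240,52),83);B=P((762,375),83);C=P((208,72),83);D=P((720,400),83)
c=(A+B+C+D)/4; print(A,B,C,D,c, np.linalg.norm(A-B), P((510,262),75))
e=B-A+D-C; yaw=np.arctan2(-e[0],e[1]); print(yaw)
n=np.array([np.cos(yaw),np.sin(yaw),0])
# tool down, x axis options: q = Rz(a)*Rx(pi) ; 
from scipy.spatial.transform import Rotation as R
def q(a):
    r=(R.from_euler('z',a)*R.from_euler('x',np.pi)).as_quat(); return r[[3,0,1,2]]
mw=camera_model("wrist"); print(mw, read_tool_pos(),q(0.3))
for a in (yaw,yaw+np.pi/2,yaw-np.pi/2):
    print(a, ik([c[0]-40*n[0],c[1]-40*n[1],330],q(a)))
```

```text
[ 540.312665   -243.10238305   83.        ] [471.66156176 261.48973629  83.        ] [ 573.52789425 -234.62178711   83.        ] [507.59491055 262.84135101  83.        ] [523.27425789  11.65172928  83.        ] 509.2407887000776 [523.40170225  71.52536501  75.        ]
0.13350910010582717
{'vertical_fov': 58.75603258486352, 'cx': 279.9568469293017, 'cy': 207.99950471261087, 'k1': -0.06292676554671801, 'R': array([[ 2.95957587e-01, -9.55200953e-01, -4.96537005e-04],
       [-9.12131554e-01, -2.82767305e-01,  2.96746828e-01],
       [-2.83593257e-01, -8.73715679e-02, -9.54956058e-01]]), 't': array([-549.63429768,  -38.10605692,  380.4962448 ])} [ 162.85195881 -524.85239822  230.20874437] [6.05447668e-17 9.88771078e-01 1.49438132e-01 9.15044653e-18]
0.13350910010582717 [-1.04208280e-01 -5.93408694e-02  1.32522365e+00 -4.44089210e-16
  1.87570987e+00  1.33307895e+00]
1.7043054269007238 [-0.10420828 -0.05934087  1.32522365  0.          1.87570987 -0.23771738]
-1.4372872266890693 None
```

```bash
cat >> h.py <<'E'
from scipy.spatial.transform import Rotation as Rt
def q(a): return (Rt.from_euler('z',a)*Rt.from_euler('x',np.pi)).as_quat()[[3,0,1,2]]
E
python3 - <<'E'
from h import *
import pickle
a=0.1335+np.pi/2
move_pose([523,12,350],q(a)); grip(0.0); print(read_t(),read_tool_pos(),read_ee_rot(),q(a),read_width(),read_ft_force())
m=camera_model("wrist"); pickle.dump(m,open("mw.pkl","wb"))
cv2.imwrite("pics/w1.png",get_image("wrist")[:,:,::-1])
E
```

```text
3.2083 [523.00392232  12.04663969 350.02004657] [2.65030485e-05 6.58341878e-01 7.52719052e-01 2.33209854e-05] [4.03133980e-17 6.58367751e-01 7.52696422e-01 4.60893632e-17] 0.0035610871418433436 [-0.08391407 -0.24070964 -0.58547945]
```

View pics/w1.png

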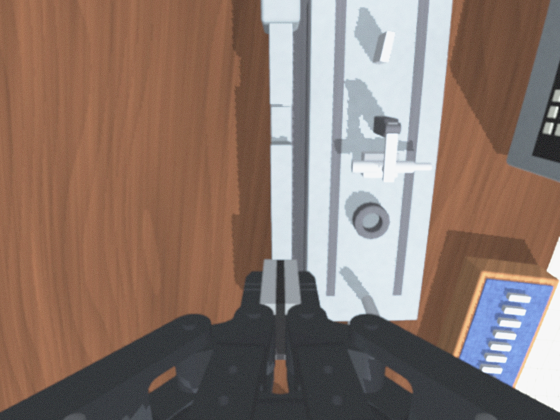

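The wrist view shows the rail at columns about 271–292. The +y housing edge is at row about 24 and the notch runs over rows about 106–143. I'll refine the edges by gradient and cast them at z=75.

Run:
```python
from h import *
import pickle
m=pickle.load(open("mw.pkl","rb"))
g=cv2.cvtColor(cv2.imread("pics/w1.png"),cv2.COLOR_BGR2GRAY).astype(float)
L=[];Rr=[]
for r in list(range(35,95,6))+list(range(155,245,6)):
    d=np.diff(g[r-1:r+2].mean(0))
    l=262+np.argmax(d[262:282]); rr=284+np.argmin(d[284:300]); L.append(cast(m,(l+.5,r),75)); Rr.append(cast(m,(rr+.5,r),75))
L=np.array(L);Rr=np.array(Rr)
fl=np.polyfit(L[:,1],L[:,0],1); fr=np.polyfit(Rr[:,1],Rr[:,0],1)
print(fl,fr,"yaw",np.arctan(-fl[0]),np.arctan(-fr[0]),"width at y=50",(np.polyval(fr,50)-np.polyval(fl,50))*np.cos(.13))
print(np.abs(L[:,0]-np.polyval(fl,L[:,1])).max(),np.abs(Rr[:,0]-np.polyval(fr,Rr[:,1])).max())
col=g[:,276:288].mean(1); dd=np.diff(col)
for r in range(len(dd)):
    if r<260 and abs(dd[r])>6: print(r+.5,dd[r].round(),cast(m,(282,r+.5),75).round(1))
```

```text
[-1.39532632e-01  5.14124706e+02] [-1.36322245e-01  5.38778306e+02] yaw 0.13863752837483279 0.1354870778306563 width at y=50 24.604734844085545
0.6241206907342303 0.3943950058619521
20.5 -12.0 [506.  158.7  75. ]
21.5 -17.0 [506.2 157.7  75. ]
22.5 18.0 [506.3 156.8  75. ]
23.5 18.0 [506.4 155.8  75. ]
103.5 -26.0 [517.3  75.8  75. ]
104.5 -12.0 [517.4  74.7  75. ]
105.5 -7.0 [517.6  73.7  75. ]
106.5 34.0 [517.7  72.6  75. ]
107.5 11.0 [517.8  71.6  75. ]
135.5 -16.0 [521.9  41.5  75. ]
136.5 -17.0 [522.1  40.4  75. ]
137.5 -12.0 [522.2  39.3  75. ]
139.5 -10.0 [522.5  37.1  75. ]
140.5 -21.0 [522.7  36.   75. ]
141.5 -12.0 [522.8  34.9  75. ]
143.5 28.0 [523.1  32.7  75. ]
144.5 45.0 [523.3  31.6  75. ]
145.5 19.0 [523.4  30.5  75. ]
258.5 -41.0 [ 542.  -106.8   75. ]
259.5 -65.0 [ 542.2 -108.1   75. ]
```

Measurements agree with what's given: rail width 24.6 mm (24), notch length 43.9 mm (44), yaw 0.137. The housing edge is at y≈157 and the notch centre at y≈53.5. Next I'll touch down beside the +y housing.

```bash
cat >> h.py <<'E'
yaw=0.137; Q=q(yaw+np.pi/2)
def P(y,z): return [526.45-0.1379*y,y,z]
def fz(b=0,n=4):
    s=[]
    for _ in range(n): s.append(read_ft_force()[2]); hold(0.01)
    return np.mean(s)-b
E
python3 - <<'E'
from h import *
y=141.5
move_pose(P(y,130),Q); servo_line(P(y,84),v=80); hold(.2)
b=fz(n=8); print("t",read_t(),"bias",b,read_tool_pos())
z=84; f=0
while z>70 and f<2.5:
    z-=0.5; servo_line(P(y,z),v=15); f=fz(b)
    if z<78: print(z,round(f,2),round(read_t(),2))
print(read_tool_pos(),read_ft_force(),read_t())
np.save("s.npy",[b,z])
E
```

```text
t 5.25 bias -0.2145742364790383 [507.33951624 141.61784527  84.65564654]
77.5 0.09 8.93
77.0 0.2 9.22
76.5 0.35 9.5
76.0 0.18 9.78
75.5 0.17 10.07
75.0 0.52 10.35
74.5 4.16 10.63
[507.03613635 141.5334957   75.03529409] [-0.61128077  0.42984818  4.28961639] 10.6333
```

Contact is at 75.0 mm with 4.2 N. Now I'll slide toward the notch.

Run:
```python
from h import *
b,z=np.load("s.npy"); y=141.5; lo=0
while y>50:
    y-=2.5; servo_line(P(y,z),v=25); f=fz(b); tz=read_tool_pos()[2]
    print(round(y,1),round(z,2),round(tz,2),read_ft_force().round(1),round(f,1))
    z-=np.clip((3.5-f)*0.1,-.6,.4)
    if tz<73.5: break
    if f>15: print("high");break
np.save("s.npy",[b,z,y]); print(read_t())
```

```text
139.0 74.5 75.07 [-0.7  3.1  4.8] 5.3
136.5 74.68 75.05 [-0.2  3.   4.2] 5.6
134.0 74.89 75.03 [0.3 2.9 4.7] 4.6
131.5 75.0 75.05 [-0.5  2.9  4.7] 4.6
129.0 75.1 75.06 [-0.1  1.4  4.4] 4.9
126.5 75.24 75.06 [-0.4  1.3  3.6] 4.1
124.0 75.3 75.05 [-1.1  1.3  3.7] 4.0
121.5 75.35 75.1 [-0.7 -0.1  1.8] 2.4
119.0 75.25 75.09 [0.2 0.6 1.6] 1.8
116.5 75.07 75.09 [-0.6  0.3  2.1] 2.1
114.0 74.93 75.08 [-0.3  1.5  3. ] 3.5
111.5 74.93 75.07 [1.  1.2 4.4] 3.5
109.0 74.93 75.07 [-0.4  1.3  4.6] 4.1
106.5 74.99 75.07 [0.  1.1 4.5] 4.2
104.0 75.06 75.09 [-0.1  1.3  3.4] 4.1
101.5 75.11 75.08 [-1.2  0.7  3.8] 3.9
99.0 75.15 75.07 [0.  0.7 3. ] 3.5
96.5 75.15 75.07 [-0.7  1.   2.9] 3.7
94.0 75.17 75.06 [-0.1  0.6  2. ] 2.8
91.5 75.1 75.06 [0.1 1.2 2.8] 3.8
89.0 75.12 75.09 [-1.4 -0.2  2.7] 2.9
86.5 75.06 75.07 [0.1 0.9 2.3] 3.0
84.0 75.01 75.08 [-0.4  1.6  2.9] 3.5
81.5 75.01 75.09 [-1.1  1.1  3.6] 3.6
79.0 75.02 75.04 [-0.   0.5  4. ] 3.7
76.5 75.04 75.02 [-1.1  1.1  2.7] 3.1
74.0 75.0 75.03 [-0.7  1.5  3.3] 3.4
71.5 74.99 75.02 [-0.6  1.7  3.1] 4.2
69.0 75.07 74.91 [0.4 0.7 2.7] 3.1
66.5 75.03 74.26 [-0.4 -0.2  0.1] 0.4
64.0 74.72 74.52 [ 0.2 -0.6  0.6] 0.6
61.5 74.43 74.44 [-0.2 -0.3  0.1] 0.1
59.0 74.09 74.09 [-0.3  0.4  0. ] 0.2
56.5 73.76 73.74 [-0.8 -0.2  0.1] 0.1
54.0 73.42 73.39 [-0.4  0.4 -0.9] 0.7
20.55
```

The tip dropped off the edge at y≈67, as the picture predicted, and it now stands at the notch centre (y=54). I'll press down to the stop.

Run:
```python
from h import *
b=np.load("s.npy")[0]; y=53.5; z=67; servo_line(P(y,z),v=25); f=0
while z>54 and f<13:
    z-=0.5; servo_line(P(y,z),v=15); f=fz(b)
    print(round(z,2),read_tool_pos().round(2),read_ft_force().round(1),round(f,1))
hold(.5); print(read_tool_pos(),fz(b),read_t())
cv2.imwrite("pics/side2.png",cv2.resize(get_image("scene")[130:330,165:431,::-1],None,fx=3,fy=3))
```

```text
66.5 [519.14  53.53  66.58] [ 0.8 -0.8  0.5] 0.2
66.0 [519.06  53.49  66.02] [-0.8  0.4  0. ] 0.1
65.5 [519.06  53.49  65.47] [-0.   0.3  0.7] 0.0
65.0 [519.17  53.5   65.1 ] [ 0.8 -0.2  0.5] 0.5
64.5 [519.19  53.5   64.81] [-0.8  1.1  2.4] 2.4
64.0 [519.19  53.5   64.16] [0.3 0.1 2.5] 2.9
63.5 [519.19  53.5   63.6 ] [-1.4 -0.4  2.7] 2.9
63.0 [519.18  53.49  63.09] [-0.9 -0.4  3.4] 3.4
62.5 [519.17  53.49  62.57] [-0.9 -0.8  3.6] 4.0
62.0 [519.19  53.51  62.1 ] [-0.2  0.8  4.3] 3.9
61.5 [519.17  53.47  61.56] [-0.3 -0.8  4.4] 4.1
61.0 [519.17  53.51  61.08] [ 0.2 -0.8  3.6] 4.2
60.5 [519.16  53.5   60.56] [0.1 0.3 4.6] 4.7
60.0 [519.16  53.51  60.06] [-1.  -0.6  4.5] 5.1
59.5 [519.17  53.5   59.57] [0.5 0.9 4.6] 5.3
59.0 [519.18  53.48  59.11] [0.5 0.4 5.7] 5.5
58.5 [519.18  53.52  58.67] [0.3 0.2 6.3] 5.4
58.0 [519.18  53.49  58.21] [-0.2  0.5  5.7] 5.7
57.5 [519.18  53.48  58.03] [-0.9 -0.6  6.3] 7.3
57.0 [519.21  53.51  58.03] [-1.9 -0.9  9.1] 9.2
56.5 [519.21  53.52  57.97] [-3.1  0.1 10.9] 10.9
56.0 [519.25  53.51  57.99] [-3.9 -0.5 13. ] 13.9
[519.23847204  53.51853839  57.96347537] 13.063939695316515 27.725
```

View pics/side2.png

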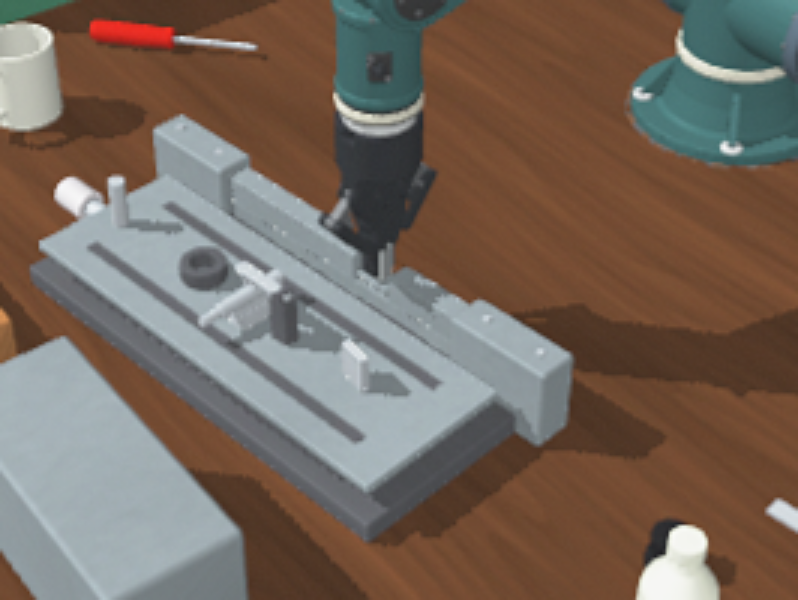

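The picture shows the fingertip in the notch at about (380,265), with the gauges where they were. The spring ran from 2.5 to 6 N, and the tip stopped hard at z=58, which is 17 mm below the rail top. It is holding at 13 N, so I'll hand in.

```bash
python3 -c "
from rig import *
print(read_tool_pos(),read_ft_force(),hand_in())"
```

```text
the job is handed in; nothing more can be done
[519.23542588  53.49466827  57.93324059] [-3.64864436  0.66626945 13.62676385] None
```

I handed the job in with the release plate pressed fully down on its stop (17 mm below the rail top) and held there at about 13 N, after touching the rail beside the +y housing and sliding along it at under 6 N to the notch.

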